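# Reagent bottles into spill saucers by size

## Robot

A 6-joint arm with a two-finger parallel gripper is mounted at the origin on a cart in front of the work surface, level with it; the furniture and walls round the work are solid. World frame = base frame: x ahead of the robot, y to its left, z up, the work surface at z = 0. Lengths are in m, angles in degrees, forces in N, time in s.
With the tool pointing down it reaches from about 0.375 to 0.9 m from the base axis. Payload 3.1 kg.
Tool frame: the origin (TCP) lies at the very end of the fingers, on their centre line; the grasp point (between the pads) lies 19 mm behind it (grip_point_offset is the distance from the TCP to the grasp point, in m); y points along the fingers, x is the direction in which the jaws open and shut, and the axes are right-handed (so a half turn about y gives the same grasp; the last joint's range is limited). The gripper opens to 87 mm and grips with 3 to 60 N. Pads are 19 mm wide; open, the fingers measure 117 mm over their backs; the gripper's body (75 mm by 190 mm) begins 51 mm behind the grasp point.
Start: joints at [54.402, 30.224, 82.088, -0, 67.689, -10.227], TCP at [0.268, 0.565, 0.223] pointing down, gripper open.
Joint ranges: [-176.69, 176.69], [-43.24, 126.21], [12.49, 139.97], [-82, 262], [0, 151.66], [-163.58, 163.58]. Speed limits (degrees/s): [159.86, 159.86, 180, 180, 180, 180].

## Interface

Orientations are given as a 3x3 rotation matrix whose columns are the frame's x, y, z axes.
In Python, from rig import * gives the robot as it stands.
- The arm moves only by the tool send_rows, never from a script. Its argument "moves" is text: rows parted by semicolons, each of 5 numbers parted by spaces: the finger opening in mm, from 0 to 87, then the shift along the tool's x, y, z in mm, then the turn about the tool's y in degrees. In form: fingers dx dy dz yaw; .... A call has 1 to 20 rows; each row shifts and turns the commanded pose from where the row before left it, along the tool's axes as they then stand; what a row does not reach is not made up. A row lasts 1/12 s, in which the tool goes at most 41.7 mm and 7.16 degrees, less where a joint would pass 70% of its speed; a pose out of reach is approached as far as the arm can. A call is refused whole if a number of a shift passes 41.7 or a number of a turn 7.16, either way. A call with a gripper value outside its range is refused whole. The fingers move at their own pace and stop on an object; the grip force is fixed at half the most. Time passes only in rows, so rows that do not move let the fingers close. It gives the time, the measured TCP pose, the force and the opening at its end, in the units of the state.
- read_state(): the state, without advancing time (a new reading comes with each control period).
- capture(name): name is "scene" or "top"; returns a dict with "image" (400x640x3 uint8, blue, green, red), "z_map" (400x640 float32, m along the optical axis (not along the pixel's ray), 0 where there is no reading), "mtx" (3x3 intrinsics, pixels), "origin" and "rotation" of the camera in the world. Camera axes: x right, y up, looking along -z (the intrinsics and any distortion apply to the point x, -y, -z); pixel columns grow to the right and rows downward; lengths in m; the calibration is good to about 2 mm. A picture is of the moment at which its call begins.
- hand_in(): hands the job in, once; it reports no verdict.
Trained networks look in a picture, given as the dict that the camera call returned (one of the last four; its "shot" number tells which), for a name from the list of things; names that differ only in an ending like _2 or _b are one class to them, and where a whole thing is asked for, a point or a joint stands for the part that bears it (a point fixed in the world has none). Each returns a list of dicts, best first, with "p" (0 to 1); they miss things now and then, are a little off and sometimes report something else, mostly with a low value. They report only what shows in the picture. A call takes as long as a camera call. They do not tell look-alikes from the thing itself.
- search_frame(picture, name): "bbox" ([left, top, right, bottom] in pixels, round what is visible of it).
- masks_of(picture, name): "region" (400x640 bool, what is visible of it) and "bbox" ([left, top, right, bottom] in pixels, round what is visible of it).
- mark_of(picture, name): "pixel" ([row, column] in pixels: a listed point, or the origin of a listed thing).
The state is a dict: "time_s": time; "joint_positions": joint angles; "qvel": joint speeds; "tau": joint torques, N m; "position": TCP position; "tcp_rot": TCP orientation; "force": force on the tool from outside, world axes, zero at the start; "moment": the same for the moment, N m; "opening": opening from 0.0 (shut) to 1.0 (fully open).
Only numpy, scipy, OpenCV 4.12 (cv2) and the standard library are available. Lean on these libraries where they do the work, as an engineer would, in place of code of your own. Each camera call takes 0.05 s, during which the arm holds its last target. There are 200 camera calls.

## Task

Stand the four reagent bottles from the front and middle of the desk in the four round spill saucers, one in each, matched by size: the largest bottle in the widest saucer, the next largest in the next widest, and so on down to the smallest in the narrowest. Keep the bottles upright, set each flat on its saucer's floor inside the rim, and leave the check weight, the timer and the two bottles at the very back of the desk where they are.

Things in the scene. Friction and masses are not known exactly. Their poses are not given: they have to be found in the camera images.
- large_bottle: The largest closed reagent bottle: off-white with a white cap (a like one at the very back of the desk, beyond 0.85 m, is not part of the job); round body 60 mm in diameter, 129 mm tall overall, body straight-sided from the foot up to about 80 mm. Loose, standing upright. Origin at the centre of its underside, z axis up.
- medium_bottle: The second largest closed reagent bottle: with a blue cap; round body 56 mm in diameter, 103 mm tall overall, body straight-sided from the foot up to about 65 mm. Loose, standing upright. Origin at the centre of its underside, z axis up.
- small_bottle: The second smallest closed reagent bottle: clear-sided with a black cap (a like one at the very back of the desk, beyond 0.85 m, is not part of the job); round body 46 mm in diameter, 85 mm tall overall, body straight-sided from the foot up to about 54 mm. Loose, standing upright. Origin at the centre of its underside, z axis up.
- tiny_bottle: The smallest closed reagent bottle: white with a black cap; round body 32 mm in diameter, 62 mm tall overall, body straight-sided from the foot up to about 33 mm. Loose, standing upright. Origin at the centre of its underside, z axis up.
- saucer_88: The widest of four round steel spill saucers (shallow dishes), fixed to the desk: inside diameter 88 mm, outside 96 mm, rim 9 mm high, inner floor 3 mm above the desk. Origin at the centre of its underside, z axis up.
- saucer_76: The second widest of four round steel spill saucers (shallow dishes), fixed to the desk: inside diameter 76 mm, outside 84 mm, rim 9 mm high, inner floor 3 mm above the desk. Origin at the centre of its underside, z axis up.
- saucer_62: The second narrowest of four round steel spill saucers (shallow dishes), fixed to the desk: inside diameter 62 mm, outside 70 mm, rim 9 mm high, inner floor 3 mm above the desk. Origin at the centre of its underside, z axis up.
- saucer_48: The narrowest of four round steel spill saucers (shallow dishes), fixed to the desk: inside diameter 48 mm, outside 56 mm, rim 9 mm high, inner floor 3 mm above the desk. Origin at the centre of its underside, z axis up.
- check_weight: Brass check weight with a knob, 30 mm in diameter, 48 mm tall, not a bottle: to be left alone. Origin at the centre of its underside.
- desk_timer: Off-white countdown timer, 37 x 64 mm and 60 mm tall, to be left alone. Origin at the centre of its underside, z up.
Things that resemble listed ones, but are neither listed nor needed, are in the scene too. Leave any orange look-alike of the medium_bottle alone.

How it is judged:
By the outcome, as a careful person would: the job done as asked, in the order asked, and still so for the second after the job is handed in, with the robot touching nothing.
It also fails if it takes over 120 s, if anything falls off the work surface, if the arm or the gripper's body presses on something with over 40 N, if the wrist force passes 120 N, or if a joint passes its speed limit or range.

## Working session

There is one attempt and no reset: what is moved stays moved. The work goes in short steps, Python scripts to look and compute and a tool call to move; the robot and the scene stay as the last step left them, time stands still between calls to the robot, and variables do not carry over. Pictures are saved under pics/ and viewed, about 12 in all and at most 16, crops included, and the job is handed in when it is done.

Besides the shell and the picture viewer there is one more tool, called after ">>>" by a JSON object that holds its "op" and its "data", one argument or row to a line. send_rows: Moves the arm, as the interface text tells. Its arguments: {"type":"object","properties":{"moves":{"type":"string"}},"required":["moves"]}

```bash
mkdir -p pics; ls; cat > h.py <<'E'
from rig import *
import numpy as np, cv2
def world(c,px):  # px rows (row,col) -> world points via z_map
    px=np.atleast_2d(px).astype(float); K=c["mtx"]; r=px[:,0].round().astype(int); q=px[:,1].round().astype(int)
    d=c["z_map"][r,q]; P=np.stack([(px[:,1]-K[0][2])/K[0][0]*d,-(px[:,0]-K[1][2])/K[1][1]*d,-d],1)
    return P@np.array(c["rotation"]).T+np.array(c["origin"])
def mworld(c,m):
    rc=np.argwhere(m); P=world(c,rc); ok=c["z_map"][rc[:,0],rc[:,1]]>0
    return P[ok]
E
python3 - <<'E'
from h import *
np.set_printoptions(precision=3,suppress=True)
s=read_state(); print(s["tcp_rot"],s["position"],s["opening"])
for n in ("scene","top"):
    c=capture(n); cv2.imwrite(f"pics/{n}0.png",c["image"]); print(n,np.array(c["origin"]),np.array(c["rotation"]),np.array(c["mtx"]), (c["z_map"]>0).mean())
    for k in ["large_bottle","medium_bottle","small_bottle","tiny_bottle","saucer_88","saucer_76","saucer_62","saucer_48","check_weight","desk_timer"]:
        for m in masks_of(c,k):
            if m["p"]<.2: continue
            P=mworld(c,m["region"])
            if len(P)<10: continue
            lo,hi=np.percentile(P,[2,98],axis=0)
            print(k,round(m["p"],2),np.round(m["bbox"]),(lo+hi)/2,hi-lo,"zmax",round(hi[2],3))
E
```

```text
pics
[[ 0.428 -0.001 -0.904]
 [ 0.904 -0.002  0.428]
 [-0.002 -1.     0.   ]] [0.267 0.564 0.222] 0.9979088652958699
scene [-0.173  0.601  0.45 ] [[-0.609  0.339 -0.717]
 [-0.793 -0.256  0.553]
 [ 0.004  0.905  0.425]] [[387.315   0.    318.405]
 [  0.    387.315 195.557]
 [  0.      0.      1.   ]] 0.99584375
large_bottle 0.9 [193. 182. 222. 245.] [0.602 0.345 0.066] [0.174 0.056 0.128] zmax 0.13
large_bottle 0.29 [207. 221. 240. 275.] [0.419 0.367 0.055] [0.035 0.048 0.098] zmax 0.104
medium_bottle 0.73 [207. 218. 241. 274.] [0.453 0.367 0.054] [0.103 0.049 0.101] zmax 0.104
medium_bottle 0.62 [259. 209. 289. 264.] [0.404 0.268 0.056] [0.036 0.046 0.096] zmax 0.104
small_bottle 0.62 [295. 167. 316. 203.] [0.64  0.022 0.044] [0.132 0.11  0.085] zmax 0.087
tiny_bottle 0.54 [246. 185. 258. 211.] [0.659 0.181 0.032] [0.098 0.058 0.062] zmax 0.063
saucer_88 0.9 [333. 206. 368. 223.] [0.44  0.028 0.007] [0.09  0.09  0.009] zmax 0.011
saucer_88 0.8 [376. 191. 403. 203.] [ 0.462 -0.124  0.006] [0.065 0.066 0.01 ] zmax 0.011
saucer_88 0.79 [402. 179. 434. 192.] [ 0.453 -0.249  0.007] [0.079
[... 2992 characters left out ...]
 0.79 [304. 231. 345. 272.] [0.44  0.026 0.004] [0.086 0.086 0.011] zmax 0.01
saucer_62 0.66 [373. 216. 401. 246.] [ 0.46  -0.125  0.004] [0.062 0.06  0.011] zmax 0.01
saucer_48 0.92 [420. 211. 458. 248.] [ 0.453 -0.25   0.004] [0.075 0.077 0.011] zmax 0.01
saucer_48 0.91 [243. 233. 269. 258.] [0.471 0.18  0.004] [0.05  0.05  0.012] zmax 0.01
saucer_48 0.79 [304. 231. 345. 272.] [0.44  0.026 0.004] [0.086 0.086 0.011] zmax 0.01
saucer_48 0.66 [373. 216. 401. 246.] [ 0.46  -0.125  0.004] [0.062 0.06  0.011] zmax 0.01
check_weight 0.58 [235. 300. 249. 314.] [0.34  0.221 0.025] [0.027 0.028 0.045] zmax 0.048
desk_timer 0.68 [171. 145. 204. 170.] [0.702 0.316 0.03 ] [0.04  0.059 0.061] zmax 0.06
```

```bash
python3 - <<'E'
import cv2
a=cv2.imread("pics/top0.png"); b=cv2.imread("pics/scene0.png")
cv2.imwrite("pics/a.png",cv2.resize(a[100:325,130:470],None,fx=2.35,fy=2.35,interpolation=2))
cv2.imwrite("pics/b.png",cv2.resize(b[110:290,160:450],None,fx=2.75,fy=2.75,interpolation=2))
E
```

```text
(no output)
```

View pics/a.png

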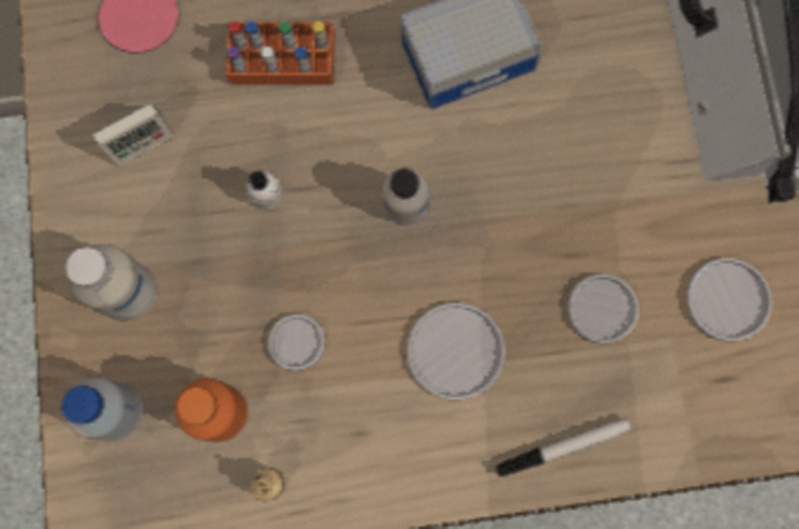

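View pics/b.png

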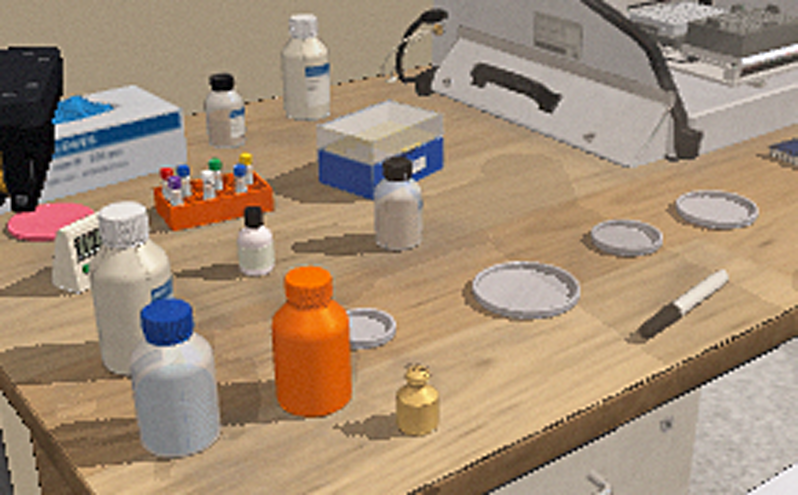

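Viewed (2 pictures). In the top image (crop/2.35 + (130,100)):
- **Large:** ~(177,219). The other off-white bottle is at the very back.
- **Medium:** blue cap, ~(172,274). The orange look-alike is at ~(220,274).
- **Small:** ~(302,183). Its like is at the back.
- **Tiny:** ~(241,181).
- **Saucers:** 88 is at (324,249), 76 at (439,229), 62 at (387,231) and 48 at (256,245).

Next I'll fit the axes from both views.

```bash
cat >> h.py <<'E'
from scipy.optimize import least_squares
np.set_printoptions(precision=4,suppress=True)
def cloud(n):
    c=capture(n); return c,mworld(c,c["z_map"]>0)
def axis(P,xy,r,z0,z1,win=.02):
    Q=P[(np.hypot(*(P[:,:2]-xy).T)<r+win)&(P[:,2]>z0)&(P[:,2]<z1)][:,:2]
    s=least_squares(lambda p:np.hypot(*(Q-p).T)-r,xy,loss="soft_l1",f_scale=.002)
    return s.x,len(Q),np.median(abs(s.fun))
def go(x,y,z,phi):
    s=read_state();R=np.array(s["tcp_rot"]);f=np.degrees(np.arctan2(R[1,0],R[0,0]))
    d=np.array([x,y,z])-s["position"]
    print("t",s["time_s"],"pos",np.array(s["position"]),"phi %.1f"%f,"open",s["opening"],"F",np.array(s["force"]))
    print("yaw total %.1f; tool shift before turn (mm)"%(f-phi),(R.T@d*1000).round(0))
    c,q=np.cos(np.radians(phi)),np.sin(np.radians(phi)); print("tool shift after turn",np.array([c*d[0]+q*d[1],-d[2],-q*d[0]+c*d[1]]).round(4)*1000)
E
python3 - <<'E'
from h import *
B={"large":((.55,.335),.030,.015,.078,.129),"medium":((.43,.36),.028,.015,.062,.103),"orange":((.413,.268),.028,.015,.062,.104),"small":((.6,.05),.023,.012,.052,.085),"tiny":((.63,.19),.016,.006,.032,.062)}
for n in("scene","top"):
    c,P=cloud(n)
    for k,(xy,r,a,b,h) in B.items():
        x,m,e=axis(P,np.array(xy),r,a,b); x,m,e=axis(P,x,r,a,b,.008)
        top=P[np.hypot(*(P[:,:2]-x).T)<r*.6]; print(n,k,x,m,e,"top",np.percentile(top[:,2],98) if len(top) else None)
    H=P[(P[:,0]>.5)&(P[:,0]<.85)&(P[:,2]>.03)&(P[:,2]<.3)]
    for x0 in np.arange(.55,.85,.05): print(round(x0,2),[ (lambda q: round(q.max(),3) if len(q)>5 else 0)(H[(abs(H[:,0]-x0)<.025)&(abs(H[:,1]-y0)<.025)][:,2]) for y0 in np.arange(.4,-.15,-.05)])
from h import go
go(.55,.335,.2,45)
E
```

```text
scene large [0.5467 0.3426] 496 0.0006273075081343216 top 0.13069627769150366
scene medium [0.4301 0.3634] 651 0.000556608279752676 top 0.10496588521214698
scene orange [0.4145 0.2627] 566 0.000514238129391862 top 0.10503039394889743
scene small [0.5974 0.054 ] 248 0.0007838712126179131 top 0.08758138313365545
scene tiny [0.6271 0.1942] 122 0.0006537486864098959 top 0.06375090845193875
0.55 [0, np.float64(0.131), np.float64(0.126), 0, 0, 0, 0, np.float64(0.057), 0, 0, 0]
0.6 [0, 0, 0, 0, np.float64(0.064), 0, np.float64(0.06), np.float64(0.088), 0, 0, 0]
0.65 [0, 0, 0, 0, np.float64(0.064), 0, 0, 0, 0, 0, 0]
0.7 [0, np.float64(0.061), np.float64(0.061), 0, 0, 0, 0, 0, np.float64(0.069), np.float64(0.069), np.float64(0.068)]
0.75 [0, 0, 0, 0, np.float64(0.053), np.float64(0.052), 0, np.float64(0.069), np.float64(0.07), np.float64(0.07), np.float64(0.069)]
0.8 [0, 0, 0, 0, np.float64(0.052), np.float64(0.052), np.float64(0.052), 0, np.float64(0.069), np.float64(0.069), np.float64(0.069)]
top large [0.5455 0.3422] 241 0.0003268755389746504 top 0.13034711927080672
top medium [0.429  0.36
[... 380 characters left out ...]
0, 0, np.float64(0.064), 0, 0, np.float64(0.088), 0, 0, 0]
0.65 [0, 0, 0, 0, np.float64(0.064), 0, 0, 0, 0, 0, 0]
0.7 [0, np.float64(0.063), np.float64(0.061), 0, 0, 0, 0, 0, np.float64(0.069), np.float64(0.069), np.float64(0.068)]
0.75 [0, 0, 0, 0, np.float64(0.051), np.float64(0.054), 0, np.float64(0.068), np.float64(0.07), np.float64(0.071), np.float64(0.07)]
0.8 [0, 0, 0, 0, np.float64(0.053), np.float64(0.054), np.float64(0.054), 0, np.float64(0.069), np.float64(0.07), np.float64(0.069)]
t 1.2 pos [0.2677 0.5647 0.2225] phi 64.6 open 1.0035568043367764 F [-0.054  -0.6661  0.4889]
yaw total 19.6; tool shift before turn (mm) [ -87.   23. -353.]
tool shift after turn [  37.1   22.5 -362. ]
```

>>> {"op": "send_rows", "data": {
  "moves": "87 0 0 0 6.5; 87 0 0 0 6.5; 87 0 0 0 6.6; 87 4 0 -32 0; 87 4 0 -32 0; 87 4 0 -32 0; 87 4 0 -32 0; 87 4 0 -32 0; 87 4 0 -32 0; 87 4 0 -32 0; 87 4 0 -32 0; 87 4 0 -32 0; 87 3 0 -32 0; 87 0 0 -34 0; 87 0 0 0 0; 87 0 0 0 0"
}}

```text
time_s: 2.53
position: [0.5472, 0.3406, 0.2223]
tcp_rot: [[0.709, -0.0, -0.705], [0.705, 0.0, 0.709], [0.0, -1.0, 0.0]]
force: [0.3, -0.1, -0.2]
opening: 1.0
```

```bash
python3 - <<'E'
from h import *
go(.546,.3425,.0625,45)
c=capture("scene"); cv2.imwrite("pics/c.png",cv2.resize(c["image"][60:300,90:350],None,fx=2.4,fy=2.4))
E
```

```text
t 2.5333 pos [0.5472 0.3406 0.2223] phi 44.8 open 1.0002812402091803 F [ 0.2899 -0.1446 -0.209 ]
yaw total -0.2; tool shift before turn (mm) [  1. 160.   2.]
tool shift after turn [  0.5 159.8   2.2]
```

View pics/c.png

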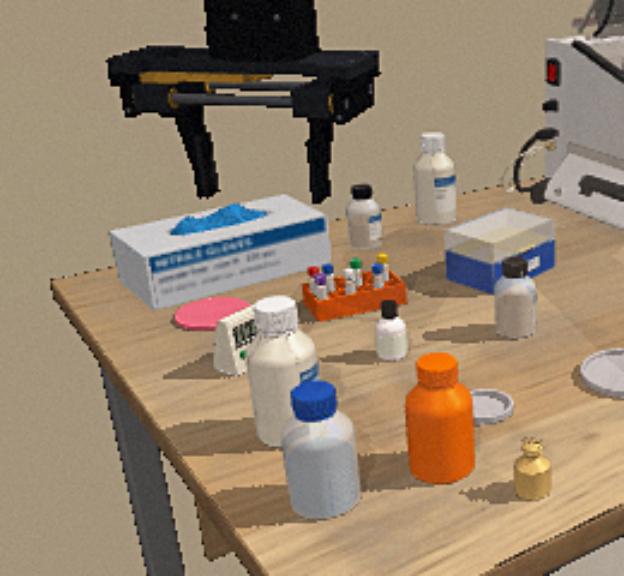

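The picture (3 viewed) shows the open gripper above the scene, its body's long side along the jaw axis. The target is the off-white bottle at crop (285,370), behind the blue-capped one. Now the descent and grip.

>>> {"op": "send_rows", "data": {
  "moves": "87 0.5 25 2 0; 87 0 25 0 0; 87 0 25 0 0; 87 0 25 0 0; 87 0 20 0 0; 87 0 20 0 0; 87 0 12 0 0; 87 0 8 0 0; 87 0 0 0 0; 87 0 0 0 0; 40 0 0 0 0; 40 0 0 0 0; 40 0 0 0 0; 40 0 0 0 0; 40 0 0 0 0; 40 0 0 0 0; 40 0 0 0 0; 40 0 0 0 0"
}}

```text
time_s: 4.08
position: [0.5454, 0.3442, 0.0631]
tcp_rot: [[0.707, 0.001, -0.707], [0.707, 0.001, 0.707], [0.001, -1.0, -0.001]]
force: [1.0, 0.4, 2.1]
opening: 0.686
```

>>> {"op": "send_rows", "data": {
  "moves": "40 0 -15 0 0; 40 0 -25 0 0; 40 0 -30 0 0; 40 0 -30 0 0; 40 0 -30 0 0; 40 -12 0 -6 0; 40 -24 0 -12 0; 40 -26 0 -13 0; 40 -26 0 -13 0; 40 -26 0 -13 0; 40 -26 0 -13 0; 40 -26 0 -13 0; 40 -26 0 -13 0; 40 -26 0 -13 0; 40 -26 0 -13 0; 40 -26 0 -13 0; 40 -18 0 -9 0; 40 -10 0 -6 0; 40 0 0 0 0; 40 0 0 0 0"
}}

```text
time_s: 5.75
position: [0.4397, 0.0268, 0.1923]
tcp_rot: [[0.708, -0.001, -0.706], [0.706, 0.001, 0.708], [-0.0, -1.0, 0.001]]
force: [-0.2, 0.5, -0.3]
opening: 0.682
```

```bash
python3 - <<'E'
from h import *
go(.44,.027,.066,45)
S={"88":((.44,.027),.048,.044),"62":((.461,-.125),.035,.031),"76":((.453,-.25),.042,.038),"48":((.47,.18),.028,.024)}
for n in("scene","top"):
    c,P=cloud(n)
    for k,(xy,ro,ri) in S.items():
        xy=np.array(xy); r=(ro+ri)/2
        Q=P[(abs(np.hypot(*(P[:,:2]-xy).T)-r)<.01)&(P[:,2]>.006)&(P[:,2]<.013)]
        s=least_squares(lambda p:np.hypot(*(Q[:,:2]-p).T)-r,xy,loss="soft_l1",f_scale=.002)
        F=P[np.hypot(*(P[:,:2]-s.x).T)<ri*.7]
        print(n,k,s.x,len(Q),np.median(abs(s.fun)),"rim",np.percentile(Q[:,2],90),"floor",np.median(F[F[:,2]<.02][:,2]))
    # carried bottle
    T=np.array(read_state()["position"])
    Q=P[(np.hypot(*(P[:,:2]-T[:2]).T)<.034)&(P[:,2]<T[2]-.005)&(P[:,2]>.03)]
    if len(Q)>20: print("carried bottom rel TCP",np.percentile(Q[:,2],1)-T[2],axis(Q,T[:2],.03,T[2]-.055,T[2]-.005))
E
```

```text
t 5.75 pos [0.4397 0.0268 0.1923] phi 44.9 open 0.6820003037814772 F [-0.201   0.5184 -0.3105]
yaw total -0.1; tool shift before turn (mm) [  0. 126.  -0.]
tool shift after turn [  0.4 126.3  -0.1]
scene 88 [0.4402 0.0275] 199 0.0011282674191205322 rim 0.010903349417945475 floor 0.004266934143560996
scene 62 [ 0.4617 -0.1237] 112 0.0011974177280813167 rim 0.01102906662240033 floor 0.004595779652799725
scene 76 [ 0.4523 -0.2487] 18 0.00074017198424094 rim 0.01122012982484294 floor -0.7486782150880004
scene 48 [0.4706 0.1817] 86 0.0010760469737007578 rim 0.010805459442029514 floor 0.004307922521602114
carried bottom rel TCP -0.059966669839736614 (array([0.44  , 0.0247]), 565, np.float64(0.0007198280771642841))
top 88 [0.44   0.0258] 16 0.000862469957143043 rim 0.009931303554728876 floor 0.0017306197789568323
top 62 [ 0.4614 -0.1244] 54 0.0011245915809123125 rim 0.010445756109888205 floor 0.0026536130434982597
top 76 [ 0.4527 -0.2503] 169 0.0010264697056375852 rim 0.010424046925346864 floor 0.0022921545884016514
top 48 [0.4708 0.1801] 105 0.0009608578488005046 rim 0.010213367536990316 floor 0.0021510434995433148
```

>>> {"op": "send_rows", "data": {
  "moves": "40 0 20 0 0; 40 0 30 0 0; 40 0 30 0 0; 40 0 20 0 0; 40 0 12 0 0; 40 0 7 0 0; 40 0 4 0 0; 40 0 2 0 0; 40 0 1 0 0; 40 0 0 0 0; 40 0 0 0 0"
}}

```text
time_s: 6.77
position: [0.4408, 0.027, 0.0672]
tcp_rot: [[0.707, 0.002, -0.708], [0.708, -0.0, 0.707], [0.001, -1.0, -0.001]]
force: [-0.8, -0.2, -1.5]
opening: 0.68
```

>>> {"op": "send_rows", "data": {
  "moves": "40 0 1 0 0; 40 0 0 0 0; 87 0 0 0 0; 87 0 0 0 0; 87 0 0 0 0; 87 0 0 0 0; 87 0 0 0 0; 87 0 -6 0 0; 87 0 -15 0 0; 87 0 -30 0 0; 87 0 -35 0 0; 87 0 -35 0 0; 87 0 -25 0 0; 87 0 0 0 0; 87 0 0 0 0"
}}

```text
time_s: 8.02
position: [0.441, 0.0269, 0.2132]
tcp_rot: [[0.707, 0.004, -0.708], [0.708, -0.001, 0.707], [0.002, -1.0, -0.004]]
force: [-0.9, -0.2, -0.4]
opening: 0.999
```

```bash
python3 - <<'E'
from h import *
go(.4295,.3635,.21,0)
c=capture("scene"); cv2.imwrite("pics/d.png",cv2.resize(c["image"][80:320,180:480],None,fx=2.4,fy=2.4))
P=mworld(c,c["z_map"]>0); print("large",axis(P,np.array([.44,.027]),.03,.02,.078,.01), "medium",axis(P,np.array([.43,.3635]),.028,.015,.06,.01))
E
```

```text
t 8.0167 pos [0.441  0.0269 0.2132] phi 45.0 open 0.9988246814522777 F [-0.9299 -0.2156 -0.4282]
yaw total 45.0; tool shift before turn (mm) [230.   3. 246.]
tool shift after turn [-11.5   3.2 336.6]
large (array([0.4413, 0.0252]), 557, np.float64(0.0007061576304460623)) medium (array([0.4301, 0.3636]), 617, np.float64(0.0005046916590052304))
```

View pics/d.png

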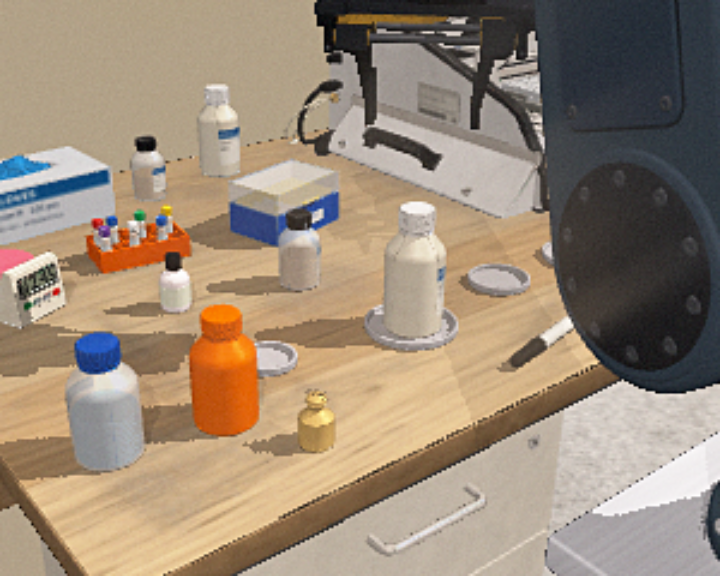

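Picture 4: the large bottle stands in the widest saucer at crop (412,300). Next is the blue-capped bottle at crop (105,400).

>>> {"op": "send_rows", "data": {
  "moves": "87 0 0 0 6.5; 87 0 0 0 6.5; 87 0 0 0 6.5; 87 0 0 0 6.5; 87 0 0 0 6.5; 87 0 0 0 6.5; 87 0 0 0 6; 87 -1 0 20 0; 87 -1 0 34 0; 87 -1 0 34 0; 87 -1 0 34 0; 87 -1 0 34 0; 87 -1 0 34 0; 87 -1 0 34 0; 87 -1 0 34 0; 87 -1 0 34 0; 87 -1 0 29 0; 87 -1 0 16 0; 87 0 0 0 0; 87 0 0 0 0"
}}

```text
time_s: 9.73
position: [0.4276, 0.3638, 0.2094]
tcp_rot: [[1.0, -0.004, -0.003], [0.003, -0.003, 1.0], [-0.004, -1.0, -0.003]]
force: [0.8, -1.2, 1.0]
opening: 1.002
```

```bash
python3 -c "
from h import *
go(.4295,.3635,.04,0)"
```

```text
t 9.7333 pos [0.4276 0.3638 0.2094] phi 0.1 open 1.0021068626756817 F [ 0.8063 -1.2343  0.9735]
yaw total 0.1; tool shift before turn (mm) [  3. 169.   0.]
tool shift after turn [  1.9 169.4  -0.3]
```

>>> {"op": "send_rows", "data": {
  "moves": "87 2 25 0 0; 87 0 30 0 0; 87 0 30 0 0; 87 0 25 0 0; 87 0 25 0 0; 87 0 18 0 0; 87 0 11 0 0; 87 0 6 0 0; 87 0 0 0 0; 87 0 0 0 0; 40 0 0 0 0; 40 0 0 0 0; 40 0 0 0 0; 40 0 0 0 0; 40 0 0 0 0; 40 0 0 0 0; 40 0 0 0 0; 40 0 0 0 0"
}}

```text
time_s: 11.23
position: [0.4309, 0.3641, 0.0419]
tcp_rot: [[1.0, -0.0, -0.001], [0.001, 0.0, 1.0], [-0.0, -1.0, 0.0]]
force: [-0.1, 0.0, 3.7]
opening: 0.642
```

>>> {"op": "send_rows", "data": {
  "moves": "40 0 -15 0 0; 40 0 -30 0 0; 40 0 -35 0 0; 40 0 -35 0 0; 40 0 -35 0 0; 40 0 -30 -12 0; 40 1 0 -24 0; 40 1 0 -33 0; 40 1 0 -33 0; 40 1 0 -33 0; 40 1 0 -33 0; 40 1 0 -33 0; 40 1 0 -33 0; 40 1 0 -33 0; 40 1 0 -33 0; 40 1 0 -33 0"
}}

```text
time_s: 12.57
position: [0.4407, 0.0295, 0.2213]
tcp_rot: [[1.0, -0.0, -0.001], [0.001, -0.0, 1.0], [-0.0, -1.0, -0.0]]
force: [-0.2, -0.2, -0.9]
opening: 0.634
```

>>> {"op": "send_rows", "data": {
  "moves": "40 2 0 -33 0; 40 2 0 -33 0; 40 2 0 -33 0; 40 2 0 -33 0; 40 2 0 -33 0; 40 1 0 -33 0; 40 1 0 -33 0; 40 0 0 -30 0; 40 0 0 -15 0; 40 0 0 0 0; 40 0 0 0 0"
}}

```text
time_s: 13.48
position: [0.4528, -0.2447, 0.221]
tcp_rot: [[1.0, -0.001, 0.001], [-0.001, 0.002, 1.0], [-0.001, -1.0, 0.002]]
force: [-0.5, 0.5, -0.7]
opening: 0.636
```

```bash
python3 - <<'E'
from h import *
go(.4525,-.25,.0455,0)
for n in ("scene","top"):
    c,P=cloud(n); T=np.array(read_state()["position"])
    Q=P[(np.hypot(*(P[:,:2]-T[:2]).T)<.034)&(P[:,2]<T[2]-.003)&(P[:,2]>.03)]
    if len(Q)>20: print("carried bottom rel TCP",np.percentile(Q[:,2],1)-T[2],axis(Q,T[:2],.028,T[2]-.04,T[2]-.003),T)
E
```

```text
t 13.4833 pos [ 0.4528 -0.2447  0.221 ] phi -0.1 open 0.6357473507815274 F [-0.543   0.5195 -0.6665]
yaw total -0.1; tool shift before turn (mm) [ -0. 175.  -6.]
tool shift after turn [ -0.3 175.5  -5.3]
```

>>> {"op": "send_rows", "data": {
  "moves": "40 0 20 -5 0; 40 0 35 0 0; 40 0 35 0 0; 40 0 30 0 0; 40 0 25 0 0; 40 0 14 0 0; 40 0 8 0 0; 40 0 5 0 0; 40 0 2 0 0; 40 0 1 0 0; 40 0 0 0 0; 40 0 0 0 0"
}}

```text
time_s: 14.58
position: [0.4539, -0.2503, 0.0475]
tcp_rot: [[1.0, 0.002, -0.001], [0.001, -0.001, 1.0], [0.002, -1.0, -0.001]]
force: [-0.8, -0.1, -1.0]
opening: 0.64
```

>>> {"op": "send_rows", "data": {
  "moves": "40 0 1.5 0 0; 40 0 0 0 0; 87 0 0 0 0; 87 0 0 0 0; 87 0 0 0 0; 87 0 0 0 0; 87 0 0 0 0; 87 0 -6 0 0; 87 0 -15 0 0; 87 0 -30 0 0; 87 0 -35 0 0; 87 0 -35 0 0; 87 0 -25 0 0; 87 0 0 0 0; 87 0 0 0 0"
}}

```text
time_s: 15.83
position: [0.4541, -0.2505, 0.193]
tcp_rot: [[1.0, 0.003, -0.001], [0.001, -0.003, 1.0], [0.003, -1.0, -0.003]]
force: [-0.7, 0.3, -1.2]
opening: 1.0
```

```bash
python3 - <<'E'
from h import *
go(.597,.054,.2,0)
c=capture("top"); cv2.imwrite("pics/e.png",cv2.resize(c["image"][100:325,130:470],None,fx=2.2,fy=2.2))
P=mworld(c,c["z_map"]>0); print("medium",axis(P,np.array([.4525,-.25]),.028,.02,.062,.01), "small",axis(P,np.array([.597,.054]),.023,.015,.052,.01))
E
```

```text
t 15.8333 pos [ 0.4541 -0.2505  0.193 ] phi 0.0 open 1.0002627612617174 F [-0.6924  0.3145 -1.1621]
yaw total 0.0; tool shift before turn (mm) [143.  -7. 304.]
tool shift after turn [142.9  -7.  304.5]
medium (array([ 0.4525, -0.25  ]), 0, np.float64(nan)) small (array([0.5963, 0.0535]), 81, np.float64(0.000170039254854093))
  return _methods._mean(a, axis=axis, dtype=dtype,
  ret = ret.dtype.type(ret / rcount)
```

View pics/e.png

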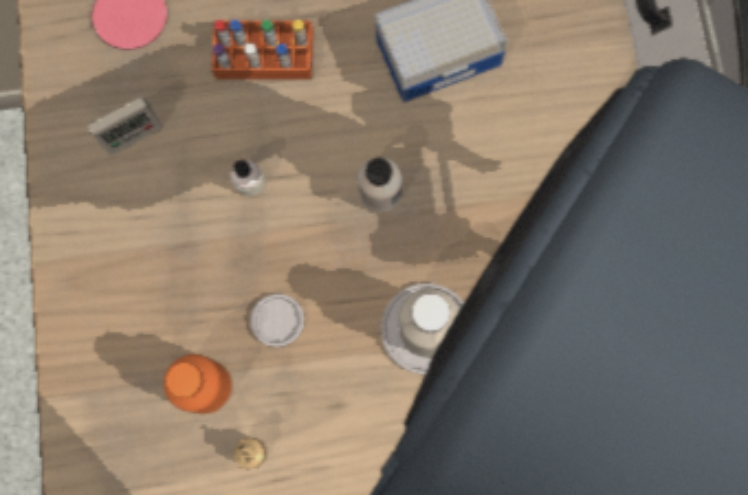

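Picture 5: the arm hides the medium bottle, while small (380,180) and tiny (247,177) are where they were. I'll go above the small bottle and check the medium one from there.

>>> {"op": "send_rows", "data": {
  "moves": "87 7 0 15 0; 87 14 0 30 0; 87 14 0 30 0; 87 14 0 30 0; 87 14 0 30 0; 87 14 0 30 0; 87 14 0 30 0; 87 14 0 30 0; 87 14 0 30 0; 87 14 0 30 0; 87 8 0 15 0; 87 3 0 5 0; 87 0 0 0 0; 87 0 0 0 0"
}}

```text
time_s: 17.05
position: [0.596, 0.0546, 0.1896]
tcp_rot: [[1.0, -0.003, -0.001], [0.001, -0.0, 1.0], [-0.003, -1.0, -0.0]]
force: [0.6, 0.2, 0.4]
opening: 1.001
```

```bash
python3 - <<'E'
from h import *
go(.5965,.054,.026,0)
for n in("scene","top"):
    c,P=cloud(n); print("medium",axis(P,np.array([.4525,-.25]),.028,.02,.062,.01), "large",axis(P,np.array([.44,.027]),.03,.02,.078,.01))
    T=P[np.hypot(*(P[:,:2]-[.4525,-.25]).T)<.015]; print(T[:,2].max() if len(T) else 0)
E
```

```text
t 17.05 pos [0.596  0.0546 0.1896] phi 0.0 open 1.0010126119200713 F [0.6009 0.1681 0.4248]
yaw total 0.0; tool shift before turn (mm) [  1. 164.  -1.]
tool shift after turn [  0.5 163.6  -0.6]
medium (array([ 0.4533, -0.2506]), 51, np.float64(0.0005087717589188079)) large (array([0.4413, 0.025 ]), 553, np.float64(0.0006738218083814015))
-0.7434432718139261
medium (array([ 0.4519, -0.2508]), 147, np.float64(0.0002792891543753444)) large (array([0.44 , 0.027]), 0, np.float64(nan))
0.10985882557425786
  return _methods._mean(a, axis=axis, dtype=dtype,
  ret = ret.dtype.type(ret / rcount)
```

>>> {"op": "send_rows", "data": {
  "moves": "87 0.5 25 -0.5 0; 87 0 30 0 0; 87 0 30 0 0; 87 0 25 0 0; 87 0 22 0 0; 87 0 16 0 0; 87 0 9 0 0; 87 0 5 0 0; 87 0 0 0 0; 87 0 0 0 0; 30 0 0 0 0; 30 0 0 0 0; 30 0 0 0 0; 30 0 0 0 0; 30 0 0 0 0; 30 0 0 0 0; 30 0 0 0 0; 30 0 0 0 0; 30 0 0 0 0; 30 0 0 0 0"
}}

```text
time_s: 18.82
position: [0.5977, 0.0547, 0.0291]
tcp_rot: [[1.0, 0.0, -0.001], [0.001, 0.0, 1.0], [0.0, -1.0, 0.0]]
force: [-0.4, -0.6, 1.7]
opening: 0.522
```

>>> {"op": "send_rows", "data": {
  "moves": "30 0 -15 0 0; 30 0 -30 0 0; 30 0 -35 0 0; 30 0 -35 0 0; 30 0 -35 0 0; 30 -9 0 -12 0; 30 -18 0 -24 0; 30 -20 0 -26 0; 30 -20 0 -26 0; 30 -20 0 -26 0; 30 -20 0 -26 0; 30 -17 0 -23 0; 30 -9 0 -12 0; 30 -3 0 -4 0; 30 0 0 0 0; 30 0 0 0 0"
}}

```text
time_s: 20.15
position: [0.4622, -0.1242, 0.1791]
tcp_rot: [[1.0, 0.0, 0.0], [-0.0, 0.0, 1.0], [0.0, -1.0, 0.0]]
force: [-0.2, 0.2, -0.3]
opening: 0.523
```

```bash
python3 -c "
from h import *
go(.4615,-.124,.032,0)"
```

```text
t 20.15 pos [ 0.4622 -0.1242  0.1791] phi -0.0 open 0.5227388272653695 F [-0.2218  0.2108 -0.2635]
yaw total -0.0; tool shift before turn (mm) [ -1. 147.   0.]
tool shift after turn [ -0.7 147.1   0.2]
```

>>> {"op": "send_rows", "data": {
  "moves": "30 -0.5 20 0 0; 30 0 30 0 0; 30 0 30 0 0; 30 0 26 0 0; 30 0 20 0 0; 30 0 11 0 0; 30 0 6 0 0; 30 0 3 0 0; 30 0 1 0 0; 30 0 0.5 0 0; 30 0 0 0 0; 30 0 0 0 0"
}}

```text
time_s: 21.15
position: [0.4621, -0.1247, 0.0322]
tcp_rot: [[1.0, 0.002, -0.001], [0.001, -0.001, 1.0], [0.002, -1.0, -0.001]]
force: [0.0, 0.2, -0.7]
opening: 0.525
```

Open and lift. The tiny bottle comes next, with yaw toward phi 33 so that the gripper body clears the orange bottle at the narrow saucer.

>>> {"op": "send_rows", "data": {
  "moves": "30 0 0.5 0 0; 87 0 0 0 0; 87 0 0 0 0; 87 0 0 0 0; 87 0 0 0 0; 87 0 0 0 0; 87 0 0 0 0; 87 0 -6 0 0; 87 0 -15 0 0; 87 0 -30 0 0; 87 0 -35 0 0; 87 0 -35 0 0; 87 0 -35 0 0; 87 0 0 0 -6.6; 87 0 0 0 -6.6; 87 0 0 0 -6.6; 87 0 0 0 -6.6; 87 0 0 0 -6.6; 87 0 0 0 0; 87 0 0 0 0"
}}

```text
time_s: 22.82
position: [0.4611, -0.1243, 0.1873]
tcp_rot: [[0.84, 0.0, -0.543], [0.543, -0.0, 0.84], [0.0, -1.0, -0.0]]
force: [-0.9, 0.4, -0.1]
opening: 0.999
```

```bash
python3 -c "
from h import *
go(.6265,.194,.19,33)"
```

```text
t 22.8167 pos [ 0.4611 -0.1243  0.1873] phi 32.9 open 0.99915812311996 F [-0.9154  0.3769 -0.077 ]
yaw total -0.1; tool shift before turn (mm) [312.  -3. 178.]
tool shift after turn [312.1  -2.7 176.9]
```

>>> {"op": "send_rows", "data": {
  "moves": "87 14 0 8 0; 87 28 0 16 0; 87 28 0 16 0; 87 28 0 16 0; 87 28 0 16 0; 87 28 0 16 0; 87 28 0 16 0; 87 28 0 16 0; 87 28 0 16 0; 87 28 0 16 0; 87 28 0 16 0; 87 14 0 6 0; 87 4 0 3 0; 87 0 0 0 0; 87 0 0 0 0"
}}

```text
time_s: 24.07
position: [0.6254, 0.1934, 0.1866]
tcp_rot: [[0.839, -0.002, -0.544], [0.544, -0.001, 0.839], [-0.002, -1.0, 0.0]]
force: [0.1, 0.1, -1.2]
opening: 0.997
```

```bash
python3 - <<'E'
from h import *
go(.6265,.194,.012,33)
for n in("scene","top"):
    c,P=cloud(n); print("small",axis(P,np.array([.4615,-.124]),.023,.015,.054,.01), "tiny",axis(P,np.array([.6265,.194]),.016,.006,.032,.008))
cv2.imwrite("pics/f.png",cv2.resize(c["image"][100:325,130:470],None,fx=2.2,fy=2.2))
E
```

```text
t 24.0667 pos [0.6254 0.1934 0.1866] phi 33.0 open 0.9968112380318932 F [ 0.102   0.1029 -1.1834]
yaw total -0.0; tool shift before turn (mm) [  2. 175.  -0.]
tool shift after turn [  1.2 174.6  -0. ]
small (array([ 0.4618, -0.1254]), 238, np.float64(0.0009994885959222419)) tiny (array([0.627 , 0.1941]), 122, np.float64(0.0008000759867633055))
small (array([ 0.4605, -0.1255]), 77, np.float64(0.00022218498723050595)) tiny (array([0.626 , 0.1929]), 17, np.float64(0.0002872961406558093))
```

View pics/f.png

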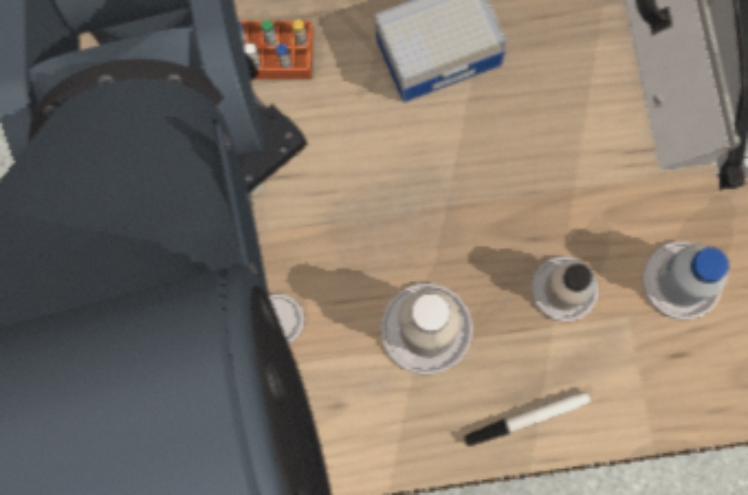

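Picture 6: large (428,320), small (570,285) and medium (690,275) all stand inside their saucers. Now I'll grip the tiny bottle.

>>> {"op": "send_rows", "data": {
  "moves": "87 1 25 0 0; 87 0 30 0 0; 87 0 30 0 0; 87 0 30 0 0; 87 0 25 0 0; 87 0 18 0 0; 87 0 10 0 0; 87 0 5 0 0; 60 0 1 0 0; 45 0 0 0 0; 20 0 0 0 0; 20 0 0 0 0; 20 0 0 0 0; 20 0 0 0 0; 20 0 0 0 0; 20 0 0 0 0; 20 0 0 0 0; 20 0 0 0 0; 20 0 0 0 0; 20 0 0 0 0"
}}

```text
time_s: 25.83
position: [0.6273, 0.1946, 0.0131]
tcp_rot: [[0.838, 0.0, -0.545], [0.545, 0.0, 0.838], [0.0, -1.0, -0.0]]
force: [-0.8, 0.6, 1.0]
opening: 0.361
```

>>> {"op": "send_rows", "data": {
  "moves": "20 0 -12 0 0; 20 0 -28 0 0; 20 0 -35 0 0; 20 0 -35 0 0; 20 -9 0 5 0; 20 -18 0 10 0; 20 -26 0 14 0; 20 -26 0 14 0; 20 -26 0 14 0; 20 -20 0 10 0; 20 -10 0 5 0; 20 -4 0 2 0; 20 0 0 0 0; 20 0 0 0 0"
}}

```text
time_s: 27.0
position: [0.4718, 0.181, 0.1237]
tcp_rot: [[0.838, 0.003, -0.545], [0.545, 0.0, 0.838], [0.002, -1.0, -0.001]]
force: [0.3, -1.0, -0.2]
opening: 0.359
```

```bash
python3 - <<'E'
from h import *
go(.4707,.181,.016,33)
T=np.array(read_state()["position"])
c,P=cloud("scene")
Q=P[(np.hypot(*(P[:,:2]-T[:2]).T)<.022)&(P[:,2]>.06)&(P[:,2]<T[2]-.001)]; print(len(Q),Q.min(0)-T if len(Q) else 0,Q.max(0)-T if len(Q) else 0)
cv2.imwrite("pics/g.png",cv2.resize(c["image"][130:290,180:400],None,fx=3,fy=3))
E
```

```text
t 27.0 pos [0.4718 0.181  0.1237] phi 33.0 open 0.3590863088665085 F [ 0.3039 -0.9582 -0.1562]
yaw total 0.0; tool shift before turn (mm) [ -1. 108.   1.]
tool shift after turn [ -0.9 107.7   0.6]
49 [-0.0184 -0.0083 -0.0103] [ 0.0063  0.015  -0.0015]
```

View pics/g.png

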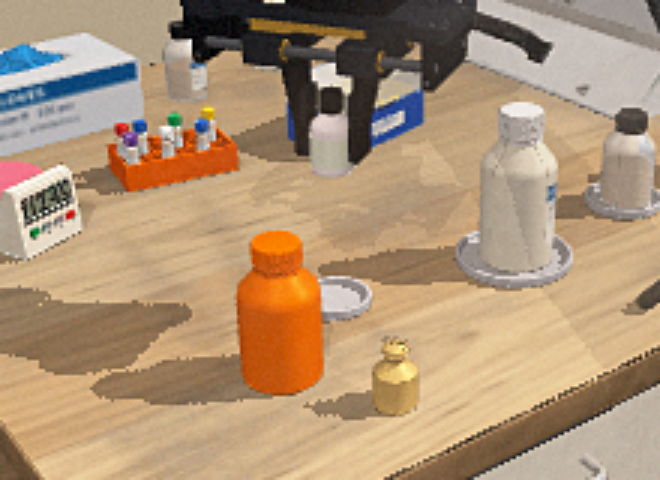

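Picture 7: the tiny bottle hangs upright in the fingers at (330,140). Now I'll lower it.

>>> {"op": "send_rows", "data": {
  "moves": "20 -1 15 0.5 0; 20 0 25 0 0; 20 0 25 0 0; 20 0 18 0 0; 20 0 11 0 0; 20 0 6 0 0; 20 0 4 0 0; 20 0 2 0 0; 20 0 1 0 0; 20 0 0.5 0 0; 20 0 0 0 0; 20 0 0 0 0"
}}

```text
time_s: 28.05
position: [0.4697, 0.1808, 0.0161]
tcp_rot: [[0.838, 0.001, -0.545], [0.545, 0.0, 0.838], [0.001, -1.0, -0.001]]
force: [-0.4, -1.1, -0.4]
opening: 0.355
```

Release, lift high and move back clear.

>>> {"op": "send_rows", "data": {
  "moves": "20 0 0.5 0 0; 62 0 0 0 0; 62 0 0 0 0; 62 0 0 0 0; 62 0 0 0 0; 62 0 0 0 0; 62 0 0 0 0; 62 0 -6 0 0; 62 0 -15 0 0; 62 0 -30 0 0; 62 0 -35 0 0; 62 0 -35 0 0; 62 0 -35 0 0; 62 0 -35 0 0; 62 10 0 30 0; 62 10 0 30 0; 62 10 0 30 0; 62 10 0 30 0; 62 0 0 0 0; 62 0 0 0 0"
}}

```text
time_s: 29.72
position: [0.4364, 0.3042, 0.2063]
tcp_rot: [[0.836, 0.0, -0.548], [0.548, -0.0, 0.836], [-0.0, -1.0, -0.0]]
force: [0.7, -0.4, -0.1]
opening: 0.71
```

```bash
python3 - <<'E'
from h import *
s=read_state(); print(s["time_s"],s["position"])
B={"large":((.44,.026),.030,.02,.078,"88 .440 .027"),"medium":((.4525,-.25),.028,.02,.062,"76 .4525 -.250"),"small":((.4615,-.125),.023,.015,.054,"62 .4615 -.124"),"tiny":((.4705,.181),.016,.012,.034,"48 .4707 .181"),"orange":((.414,.2627),.028,.015,.062,"start .414 .2627"),"weight":((.343,.220),.015,.005,.025,"start")}
for n in("scene","top"):
    c,P=cloud(n); cv2.imwrite(f"pics/end_{n}.png",cv2.resize(c["image"][100:325,150:470],None,fx=2.4,fy=2.4))
    for k,(xy,r,a,b,t) in B.items():
        if len(P[(np.hypot(*(P[:,:2]-xy).T)<r+.008)&(P[:,2]>a)&(P[:,2]<b)])<8: print(n,k,"hidden"); continue
        x=axis(P,np.array(xy),r,a,b,.008); T=P[np.hypot(*(P[:,:2]-x[0]).T)<r*.6]; T=T[T[:,2]<.14]
        print(n,k,x,"top",np.percentile(T[:,2],98),"|",t)
E
```

```text
29.7167 [0.4364 0.3042 0.2063]
scene large (array([0.4414, 0.025 ]), 558, np.float64(0.0006760941346614091)) top 0.13379291930539813 | 88 .440 .027
scene medium (array([ 0.4533, -0.2507]), 290, np.float64(0.0008629386192920887)) top 0.10819234801815986 | 76 .4525 -.250
scene small (array([ 0.4618, -0.1253]), 236, np.float64(0.0007987675827363372)) top 0.09052540142514001 | 62 .4615 -.124
scene tiny (array([0.4688, 0.1801]), 121, np.float64(0.0006470517714039468)) top 0.06659234433632417 | 48 .4707 .181
scene orange (array([0.4144, 0.2628]), 561, np.float64(0.0005616578232918376)) top 0.10508577139995087 | start .414 .2627
scene weight (array([0.3405, 0.2215]), 128, np.float64(0.0005173645756628761)) top 0.04880348845551171 | start
top large (array([0.4401, 0.0247]), 65, np.float64(0.00011857028609213796)) top 0.13362959617755998 | 88 .440 .027
top medium (array([ 0.4518, -0.2509]), 148, np.float64(0.0002473637734627318)) top 0.1081177090808202 | 76 .4525 -.250
top small (array([ 0.4605, -0.1255]), 76, np.float64(0.00021376784314967347)) top 0.09016674826329044 | 62 .4615 -.124
top tiny (array([0.4675, 0.1795]), 36, np.float64(0.00020656451320785925)) top 0.06668840199773375 | 48 .4707 .181
top orange (array([0.4135, 0.2627]), 103, np.float64(0.0001551934856606589)) top 0.10442036252481632 | start .414 .2627
top weight (array([0.3394, 0.2217]), 27, np.float64(0.0002935675288621587)) top 0.049119841079476895 | start
```

View pics/end_scene.png

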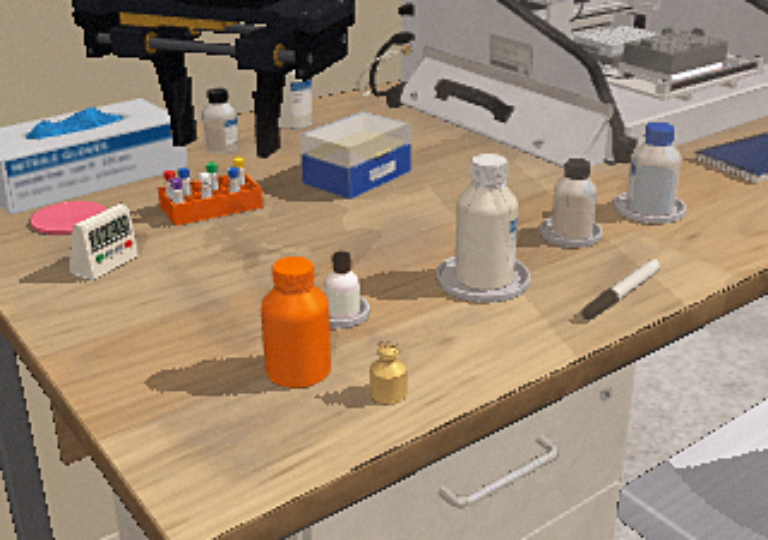

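View pics/end_top.png

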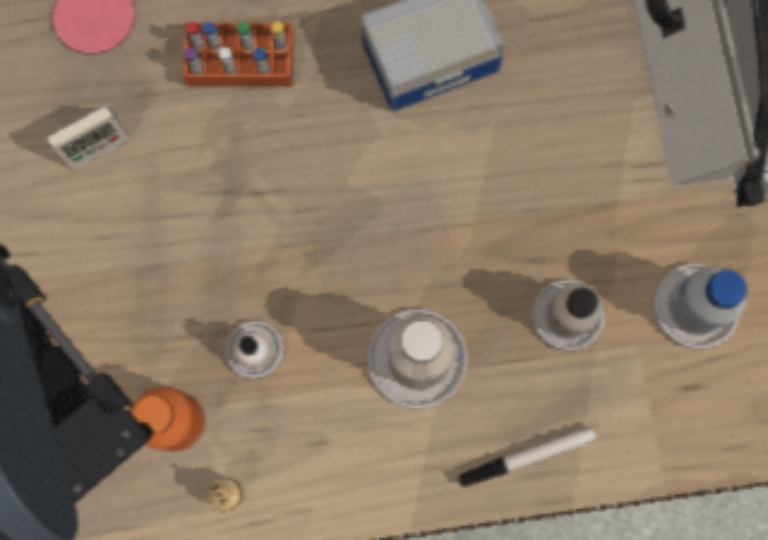

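Pictures 8 and 9: all four bottles stand upright inside their saucers. Their tops are about 3 mm higher than on the desk, which matches the saucer floor. The gripper hangs free.

```bash
python3 -c "
from rig import *
print(hand_in())"
```

```text
the job is handed in; nothing more can be done
None
```

I stood the four bottles in their size-matched saucers, largest to smallest, and handed the job in at about 30 s of the 120 s allowed. The pairs are large in 88, medium (blue cap) in 76, small in 62 and tiny in 48.

**Last checks, from both cameras:**
- **Position:** each bottle is within about 3.5 mm of its saucer's centre. The tiny bottle is the furthest off, with 8 mm of room.
- **Height:** the tops sit 3 to 4 mm higher than they did on the desk, so each bottle rests on its saucer's floor, not on the rim.
- **Left alone:** the orange look-alike and the check weight measured where they started. The timer and the two back bottles were only checked by eye; the arm never went down near them.
- **Robot:** the gripper was clear of everything, with its fingertips about 0.2 m above the desk. Wrist forces read at the end of each move stayed under 4 N per axis.

No check failed. The two cameras agreed to 1 to 2 mm, and the arm hid the medium bottle in one check, so I measured it again from the next position.

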